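# Fit and lock a shorting plug on a test box

## Task

Take the olive shorting plug out of the pink foam and fit it on the round connector on top of the grey test box: turn it until its key lines up and it drops fully home without being forced. Then let go of it, take it again by its steel coupling ring and turn the ring clockwise, seen from above, a quarter turn to its stop at the red mark. Leave the red dust cap, the solder spool and the screwdriver where they are.

Things in the scene. Friction and masses are not known exactly. Their poses are not given: they have to be found in the camera images.
- plug: Loose shorting plug, 0.2 kg, 56 mm across, 70 mm tall, standing on its ring's foot in either pocket of the foam. Origin: on its axis at the underside of the ring; z up; +x points to its keyway (white stripe on end face and side), any yaw. Going up: coupling ring 0 to 30 mm (56 mm diameter), shoulder to 34 mm (40 mm diameter), round back shell 34 to 70 mm (34 mm diameter), by which to hold the plug.
- plug_mid (a point): The plug's centre, on its axis half-way up (35 mm above the underside of its ring); same axes as the plug.
- plug_foot (a point): On the plug's axis at the lower end of its keyed shell, inside the ring, 9 mm above the ring's underside; same axes as the plug. This face comes to rest on the connector's seat. The shell's bore is 32.4 mm in diameter and 21 mm deep, with a keyway slot 7.4 mm wide through its wall at +x.
- coupling_ring (a joint): Turn of the captive steel coupling ring on the plug, rad: 0 = open stop (its red stripe in line with the plug's white stripe), growing clockwise seen from above, 1.571 = locked stop. Starts between 0 and 0.15. Friction of about 0.06 N m: it stays where it is left.
- ring_mark (a point): The red stripe on the outside of the coupling ring, 28 mm from the axis, 15 mm above the ring's underside; its x axis points outwards through the stripe. The ring has two inner tabs at its foot: ring open (below about 0.6 rad), they pass between the connector's bayonet lugs; a quarter turn brings them under the lugs.
- test_box: The fixed grey test box, 170 (x) by 180 (y) by 60 mm high; origin at the centre of its underside, z up. Two bar handles run along x at y = -78 and +78 mm, 35 mm above its top; jacks, a switch and lamps up to 20 mm high stand along its -x edge (x = -64 mm). The connector is on its top.
- socket_seat (a point): On the connector's axis at its seat, 74.5 mm above the table, 14.5 mm above the box's top; z up; +x (the box's +x) points to the connector's key and the white mark on the panel. Below the seat are a boss of 37 mm diameter with bayonet lugs at +y and -y and a 52 mm square flange, 4 mm thick. With the plug home, its ring's underside is 9 mm below the seat, 5.5 mm above the panel.
- spigot_top (a point): Top centre of the connector's round spigot, 20 mm above the seat, 30 mm in diameter, top edge chamfered 2 mm; axes as the seat. At +x a key rib 4.5 mm wide reaches 18.8 mm from the axis and up to 15 mm above the seat. Set on in another yaw, the plug slides 5 mm over the spigot and rests on the key; with its +x along this +x within about 5 degrees it goes down the other 15 mm.
- locked_mark (a point): The red mark on the box's panel, 38 mm from the connector's axis at its -y: the ring's red stripe points here when locked.
- dust_cap_mid (a point): Centre of the loose red dust cap, 53 mm across, 22 mm tall, in the other pocket of the foam (not to be moved).
- solder_spool_mid (a point): Centre of the loose solder spool, 58 mm across, 50 mm tall (not to be moved).
- screwdriver_mid (a point): On the loose yellow screwdriver, 190 mm long, lying on the table beyond (not to be moved).
- foam: The fixed block of pink antistatic foam, 120 (x) by 200 (y) by 36 mm high, firm; origin at the centre of its underside. Two round pockets, 64 mm in diameter and 28 mm deep, lie on its centre line at y = -48 and +48 mm: one holds the plug, the other the dust cap. The plug's ring is sunk in its pocket, out of reach; its back shell stands out.
There are look-alikes about, which are no part of the job. What is shaped like the plug but orange or turquoise is not meant.

How it is judged (in metres and radians):
On the way:
1. the plug stands fully home on the connector, key in its keyway, its ring not yet turned (distance between plug_foot and socket_seat below 0.003 m and angle between the x axis of plug and the x axis of socket_seat, either way round below 0.2 rad and value of joint coupling_ring below 0.7 rad), for 0.2 s.
At the end, for the whole second after the job is handed in: The plug stands at rest and upright, fully home on the test box's connector (its shell within 3 mm of the seat, key lined up), with its coupling ring turned at least 1.4 of its 1.57 rad to the locked mark (distance between plug_foot and socket_seat below 0.003 m and angle between plug's own z axis and vertical below 0.06 rad and angle between the x axis of plug and the x axis of socket_seat, either way round below 0.2 rad and value of joint coupling_ring above 1.4 rad and linear speed of plug below 0.02 m/s); the robot touches nothing.
It fails at once if the plug is forced against the box (over 60 N) before it is home (contact force between plug and test_box above 60 N and distance between plug_foot and socket_seat above 0.004 m).
It fails at once if the dust cap, the solder spool or the screwdriver is moved by more than 30 mm (distance of any of dust_cap_mid, solder_spool_mid, screwdriver_mid from where it was at the start of the episode above 0.03 m).
It also fails if it takes over 53 s, if anything falls off the work surface, if the arm or the gripper's body presses on something with over 40 N, if the wrist force passes 120 N, or if a joint passes its speed limit or range.

## Robot

A 6-joint arm with a two-finger parallel gripper is mounted at the origin on the work surface. World frame = base frame: x ahead of the robot, y to its left, z up, the work surface at z = 0. Lengths are in m, angles in degrees, forces in N, time in s.
With the tool pointing down it reaches from about 0.3 to 0.75 m from the base axis. Payload 8.5 kg.
Tool frame: the origin (TCP) lies at the very end of the fingers, on their centre line; the grasp point (between the pads) lies 19 mm behind it (env.pinch_z is the distance from the TCP to the grasp point, in m); z points along the fingers, y is the line along which they close (so a half turn about z gives the same grasp; the last joint's range is limited). The gripper opens to 85 mm and grips with 20 to 120 N. Pads are 22 mm wide; open, the fingers measure 114 mm over their backs; the gripper's body (76 mm by 85 mm) begins 54 mm behind the grasp point. The pads swing forward as they close: fully open they stand 13 mm farther back than shut.
Start: joints at [-78.684, 21.807, 74.336, -0, 83.858, -12.336], TCP at [0.221, -0.504, 0.231] pointing down, gripper open.
Joint ranges: [-178.18, 178.18], [-50.72, 133.34], [12.68, 142.11], [-81.47, 261.47], [9.98, 163.14], [-165.26, 165.26]. Speed limits (degrees/s): [136.94, 136.94, 180, 180, 180, 180].

## Interface

Orientations are given as a 3x3 rotation matrix whose columns are the frame's x, y, z axes.
In Python, from rig import env, viewer gives the robot as it stands.
- The arm moves only by the tool drive_tool, never from a script. Its argument "series" is a list of rows, each a list of 3 entries, a list of its own where there are three numbers: the shift along the tool's x, y, z in m, then the turn about the tool's z in degrees, then the finger opening in m, from 0 to 0.0854. A call has 1 to 20 rows; each row is the pose to reach, as a shift and turn from the pose commanded when the call began, along the tool's axes at that moment; what a row does not reach only later rows make up. A row lasts 1/10 s, in which the tool goes at most 50 mm and 8.59 degrees, less where a joint would pass 70% of its speed; a pose out of reach is approached as far as the arm can. A call with a gripper value outside its range is refused whole. The fingers move at their own pace and stop on an object; "newtons" is the grip in N (left out, the last holds). Time passes only in rows, so rows that repeat a pose let the fingers close. It gives the time, the measured TCP pose, the force, the opening and the grip force at its end, in the units of the state.
- env.observe(): the state, without advancing time (a new reading comes with each control period).
- viewer.get_image(name): name is "scene" or "top" or "wrist"; returns a dict with "img" (384x512x3 uint8, red, green, blue), "depth" (384x512 float32, m along the optical axis (not along the pixel's ray), 0 where there is no reading), "camera_matrix" (3x3 intrinsics, pixels), "distortion" ([k1, k2, p1, p2, k3] as OpenCV has them; the pictures are not rectified), "rvec" (rotation vector, rad) and "tvec" (3), from world to camera coordinates, as OpenCV has them. Camera axes: x right, y down, z forward; pixel columns grow to the right and rows downward; lengths in m; the calibration is good to about 2 mm. A picture is of the moment at which its call begins.
- env.close_job(): hands the job in; it is judged then, once.
The state is a dict: "time_s": time; "q": joint angles; "qvel": joint speeds; "joint_efforts": joint torques, N m; "position": TCP position; "tool_rot": TCP orientation; "ft_force": force on the tool from outside, world axes, zero at the start; "wrist_torque": the same for the moment, N m; "grip_width": finger opening in m; "gripper_force": force on a finger pad.
Only numpy, scipy, OpenCV 4.12 (cv2) and the standard library are available. Lean on these libraries where they do the work, as an engineer would, in place of code of your own. Each camera call takes 0.05 s, during which the arm holds its last target. There are 200 camera calls.

## Working session

There is one attempt and no reset: what is moved stays moved. The work goes in short steps, Python scripts to look and compute and a tool call to move; the robot and the scene stay as the last step left them, time stands still between calls to the robot, and variables do not carry over. Pictures are saved under pics/ and viewed, at most 10 in all, crops included, and the job is handed in when it is done.

Besides the shell and the picture viewer there is one more tool, called after ">>>" as name(argument=value, ...), one argument or row to a line, values as JSON. drive_tool: Moves the arm, as the interface text tells. Its arguments: {"type":"object","properties":{"series":{"type":"array"},"newtons":{"type":"number"}},"required":["series"]}

```bash
mkdir -p pics; ls
cat > h.py <<'E'
import numpy as np, cv2
from rig import env, viewer
def grab(n):
    d=viewer.get_image(n); d['R']=cv2.Rodrigues(np.array(d['rvec'],float))[0]; d['t']=np.array(d['tvec'],float).reshape(3); return d
def save(img,f): cv2.imwrite('pics/'+f,cv2.cvtColor(np.ascontiguousarray(img),cv2.COLOR_RGB2BGR))
def ray(d,uv,z):
    p=cv2.undistortPoints(np.array(uv,float).reshape(-1,1,2),d['camera_matrix'],np.array(d['distortion'],float)).reshape(-1,2)
    r=np.c_[p,np.ones(len(p))]@d['R']; c=-d['R'].T@d['t']
    return c+r*((z-c[2])/r[:,2])[:,None]
def pts(d,m):
    v,u=np.nonzero(m&(d['depth']>0)); z=d['depth'][v,u]
    p=cv2.undistortPoints(np.c_[u,v].astype(float).reshape(-1,1,2),d['camera_matrix'],np.array(d['distortion'],float)).reshape(-1,2)
    return (np.c_[p,np.ones(len(p))]*z[:,None]-d['t'])@d['R'],u,v
E
python3 - <<'E'
from h import *
a=grab('scene');b=grab('top')
save(np.vstack([a['img'],b['img']])[:, :],'x.png')
im=np.hstack([a['img'],b['img']]); save(cv2.resize(im,(800,300)),'both.png'); save(b['img'],'top.png'); save(a['img'],'scene.png')
o=env.observe(); print(o['time_s'],o['position'],o['tool_rot'],env.pinch_z)
E
```

```text
pics
0.1 [ 0.22058771 -0.50356     0.23078017] [[ 9.16004589e-01  4.01167701e-01 -2.61262560e-04]
 [ 4.01167701e-01 -9.16003777e-01  1.24782104e-03]
 [ 2.61268005e-04 -1.24781990e-03 -9.99999187e-01]] 0.0187
```

View pics/top.png

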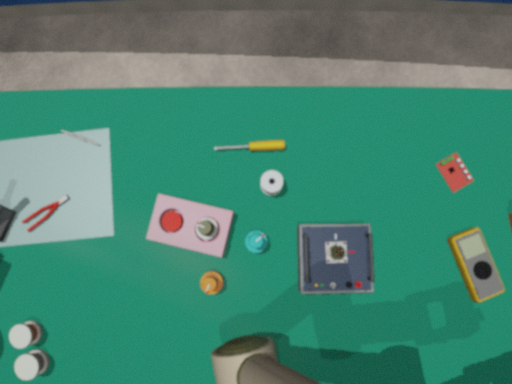

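View pics/scene.png

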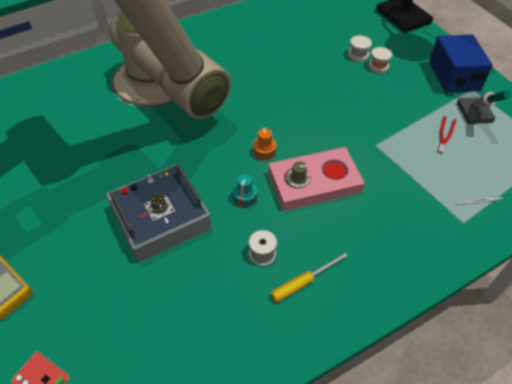

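The top view shows the olive plug in the pink foam at (206,229) and the red cap at (171,221). The look-alikes are turquoise at (257,242) and orange at (211,283). The box connector is at (337,252), with its white mark at (336,237) and red mark at (352,251). The olive one standing in the foam fits the description; I'll confirm it in a crop.

Run:
```python
from h import *
b=grab('top')
c1=cv2.resize(b['img'][195:265,170:270],(800,560),interpolation=cv2.INTER_CUBIC)
save(c1,'crop.png')
for n,uv,z in [('plug',(206,227),.078),('cap',(171,221),.03),('seat',(337,252),.0945),('wm',(336,237),.06),('rm',(352,251),.06),('spool',(272,183),.05),('turq',(257,242),.07)]:
    print(n,ray(b,uv,z).round(3), b['depth'][uv[1],uv[0]])
hsv=cv2.cvtColor(b['img'],cv2.COLOR_RGB2HSV)
m=((hsv[...,0]>160)|(hsv[...,0]<5))&(hsv[...,1]>40)&(hsv[...,1]<140)&(hsv[...,2]>150)
m[:180]=0;m[270:]=0;m[:,:130]=0;m[:,250:]=0
P,u,v=pts(b,m); k=np.abs(P[:,2]-.036)<.01
r=cv2.minAreaRect(np.c_[u,v].astype(np.float32)[k]); print('foam',r, ray(b,cv2.boxPoints(r),.036).round(3))
m=np.zeros(m.shape,bool); m[210:300,290:380]=1
P,u,v=pts(b,m);k=(P[:,2]>.05)
r=cv2.minAreaRect(P[k][:,:2].astype(np.float32)); print('box',r)
m[:]=0;m[205:250,180:225]=1
P,u,v=pts(b,m);k=P[:,2]>.065;print('plugtop',k.sum(),P[k].mean(0),P[k][:,2].max())
print('cam',-b['R'].T@b['t'])
```

```text
plug [[0.549 0.147 0.078]] 0.8913629
cap [[0.567 0.245 0.03 ]] 0.93739676
seat [[ 0.487 -0.167  0.095]] 0.86291486
wm [[ 0.524 -0.173  0.06 ]] 0.90510863
rm [[ 0.489 -0.212  0.06 ]] 0.8980298
spool [[ 0.662 -0.016  0.05 ]] 0.9341748
turq [[0.512 0.023 0.07 ]] 0.89243096
foam ((189.00750732421875, 226.0478515625), (62.07011413574219, 25.295846939086914), 17.650123596191406) [[0.547 0.282 0.036]
 [0.609 0.264 0.036]
 [0.56  0.111 0.036]
 [0.499 0.13  0.036]]
box ((0.4721266031265259, -0.17181870341300964), (0.17206867039203644, 0.18034867942333221), 0.8343289494514465)
plugtop 161 [0.549474   0.1507979  0.07693843] 0.08229322764103189
cam [0.49605022 0.01563502 0.96962501]
```

View pics/crop.png

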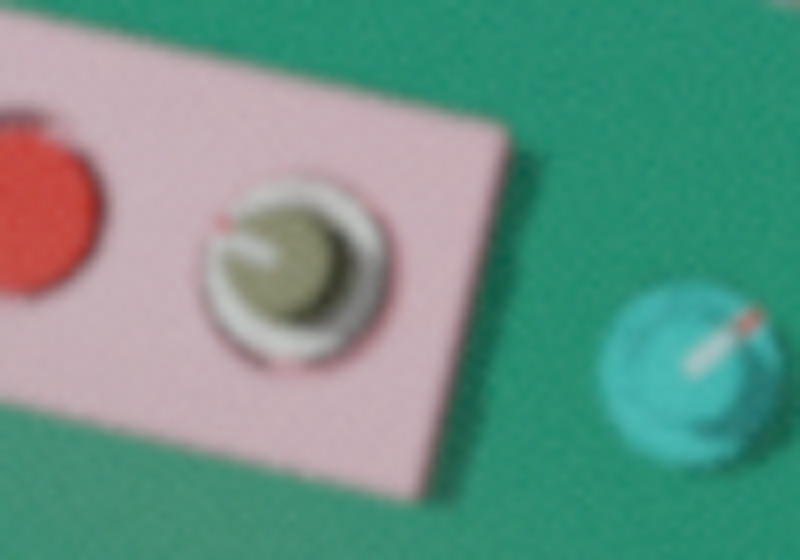

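The crop shows the olive plug's top at full-frame (205,228). Its white stripe points up-left, at a yaw of roughly 60–65° in the world, and its ring's red stripe is next to it at about (198,223). The turquoise one stands on the table, so it is a decoy. The measured heights and sizes match the ones given, so I'm moving above the plug.

>>> drive_tool(
  series=[
    [[0.28,-0.23,0],-18,0.07],
    [[0.56,-0.467,0],-36,0.07],
    [[0.56,-0.467,0],-36,0.07],
    [[0.56,-0.467,0],-36,0.07],
    [[0.56,-0.467,0],-36,0.07],
    [[0.56,-0.467,0],-36,0.07],
    [[0.56,-0.467,0],-36,0.07],
    [[0.56,-0.467,0],-36,0.07],
    [[0.56,-0.467,0],-36,0.07],
    [[0.56,-0.467,0],-36,0.07],
    [[0.56,-0.467,0],-36,0.07],
    [[0.56,-0.467,0],-36,0.07],
    [[0.56,-0.467,0],-36,0.07],
    [[0.56,-0.467,0],-36,0.07],
    [[0.56,-0.467,0],-36,0.07],
    [[0.56,-0.467,0],-36,0.07],
    [[0.56,-0.467,0],-36,0.07],
    [[0.56,-0.467,0],-36,0.07],
    [[0.56,-0.467,0],-36,0.07],
    [[0.56,-0.467,0],-36,0.07],
  ],
  newtons=40,
)

```text
time_s: 2.15
position: [0.5461, 0.1478, 0.2316]
tool_rot: [[0.506, 0.862, 0.0], [0.862, -0.506, 0.0], [0.0, 0.0, -1.0]]
ft_force: [-0.5, 0.3, -0.4]
grip_width: 0.0698
gripper_force: 0.0
```

Run:
```python
from h import *
w=grab('wrist'); save(w['img'],'w1.png'); o=env.observe(); print(o['time_s'],o['position'],o['tool_rot'].round(3) if hasattr(o['tool_rot'],'round') else o['tool_rot'],o['q'],o['ft_force'])
print('cam',-w['R'].T@w['t'],w['R'].round(2))
```

```text
2.2 [0.54615205 0.14795935 0.23155128] [[ 0.506  0.862  0.   ]
 [ 0.862 -0.506 -0.   ]
 [ 0.     0.    -1.   ]] [ 3.17385575e+00  2.33964787e+01  7.17391390e+01 -1.29701257e-03
  8.48518048e+01  3.35846007e+01] [-0.16062075  1.56765809  0.4740301 ]
cam [0.58157476 0.20453516 0.37377008] [[ 0.86 -0.51  0.  ]
 [-0.49 -0.83  0.26]
 [-0.13 -0.23 -0.96]]
```

View pics/w1.png

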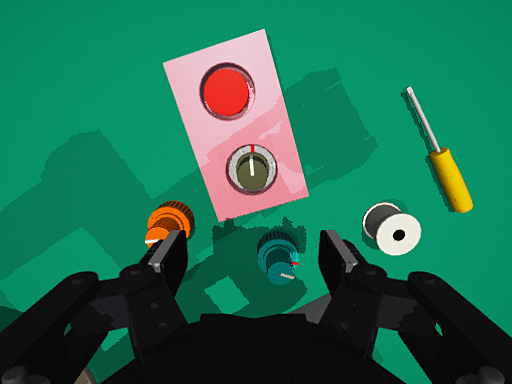

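The wrist view shows the plug at (253,172), its white stripe at (252,160) pointing up, and the red cap at (227,90). Next I'll measure the plug's axis and yaw.

Run:
```python
from h import *
w=grab('wrist')
m=np.zeros((384,512),bool); m[135:205,215:290]=1
P,u,v=pts(w,m); col=w['img'][v,u].astype(int)
print('zmax',np.percentile(P[:,2],[50,90,97,99]))
k=P[:,2]>.074
c,r=cv2.minEnclosingCircle(P[k][:,:2].astype(np.float32)); print('top',P[k].mean(0),c,r,k.sum())
print('circ px->plane', )
q=cv2.fitEllipse(cv2.convexHull(np.c_[u,v][k].astype(np.float32))); print(q, ray(w,[q[0]],.078))
mx,mn=col.max(1),col.min(1)
s=k&(mn>150); print('stripe n',s.sum()); S=P[s]
_,_,V=np.linalg.svd(S[:,:2]-S[:,:2].mean(0)); print('stripe mean',S.mean(0),np.degrees(np.arctan2(V[0,1],V[0,0])))
d=S.mean(0)[:2]-np.array(ray(w,[q[0]],.078))[0,:2]; print('yaw by centre',np.degrees(np.arctan2(d[1],d[0])))
# ring top circle z=.038: 
rd=(col[:,0]>150)&(col[:,1]<60)&(P[:,2]<.06); R=P[rd]; print('red',rd.sum(),R.mean(0), u[rd].mean(),v[rd].mean())
g=(mx-mn<25)&(P[:,2]>.03)&(P[:,2]<.045); c,r=cv2.minEnclosingCircle(P[g][:,:2].astype(np.float32)); print('ring',c,r,np.median(P[g][:,2]))
save(cv2.resize(w['img'][130:210,200:305],(788,600),interpolation=cv2.INTER_CUBIC),'w1c.png')
```

```text
zmax [0.03585472 0.07709041 0.07804691 0.0784856 ]
top [0.5499066  0.15192845 0.07746222] (0.5500311255455017, 0.1517390012741089) 0.01716655120253563 737
circ px->plane
((252.0327911376953, 174.2595977783203), (30.289878845214844, 31.04409408569336), 119.36405181884766) [[0.54999023 0.15205301 0.078     ]]
stripe n 57
stripe mean [0.55341458 0.15920024 0.07782298] -115.27679004386411
yaw by centre 64.40016483006815
red 21 [0.5619288  0.17256921 0.03821104] 252.0 148.0
ring (0.5494745373725891, 0.15154950320720673) 0.028563110157847404 0.03728043641658002
```

View pics/w1c.png

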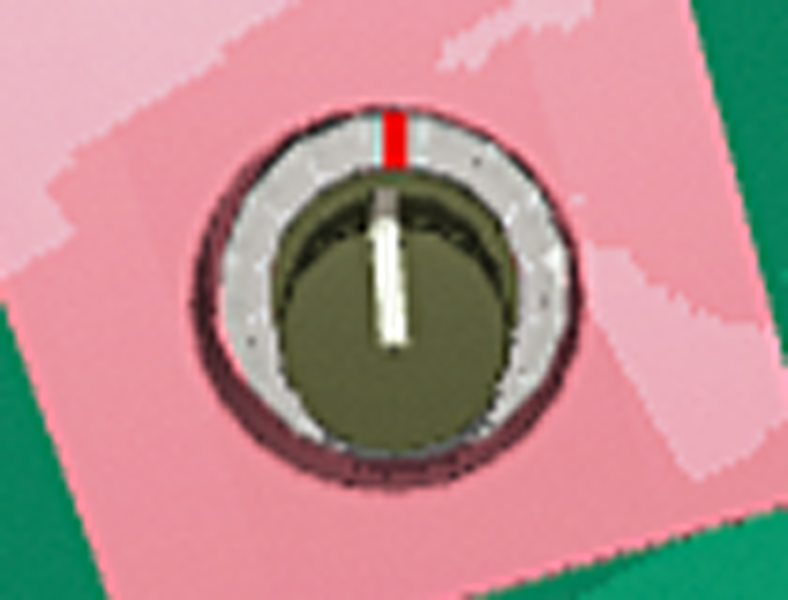

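The crop confirms the olive plug: white stripe at yaw 64.7°, axis at (0.550, 0.152), top at 78 mm and radius 17 mm, all as specified. Descending to grasp it.

>>> drive_tool(
  series=[
    [[0.0054,0.0013,0.05],0,0.06],
    [[0.0054,0.0013,0.1],0,0.06],
    [[0.0054,0.0013,0.14],0,0.06],
    [[0.0054,0.0013,0.165],0,0.06],
    [[0.0054,0.0013,0.182],0,0.06],
    [[0.0054,0.0013,0.182],0,0.06],
    [[0.0054,0.0013,0.182],0,0.06],
    [[0.0054,0.0013,0.182],0,0.028],
    [[0.0054,0.0013,0.182],0,0.028],
    [[0.0054,0.0013,0.182],0,0.028],
    [[0.0054,0.0013,0.182],0,0.028],
    [[0.0054,0.0013,0.182],0,0.028],
    [[0.0054,0.0013,0.182],0,0.028],
    [[0.0054,0.0013,0.182],0,0.028],
    [[0.0054,0.0013,0.182],0,0.028],
  ],
  newtons=50,
)

```text
time_s: 3.75
position: [0.5504, 0.1527, 0.0506]
tool_rot: [[0.505, 0.863, 0.002], [0.863, -0.505, 0.0], [0.001, 0.002, -1.0]]
ft_force: [-1.6, 0.6, 6.1]
grip_width: 0.0326
gripper_force: 49.1
```

>>> drive_tool(
  series=[
    [[0,0,-0.02],0,0.028],
    [[0,0,-0.05],0,0.028],
    [[0,0,-0.09],0,0.028],
    [[0,0,-0.13],0,0.028],
    [[-0.02,0.003,-0.15],6,0.028],
    [[-0.05,0.007,-0.15],14,0.028],
    [[-0.09,0.013,-0.15],22,0.028],
    [[-0.13,0.019,-0.15],30,0.028],
    [[-0.17,0.025,-0.15],38,0.028],
    [[-0.21,0.031,-0.15],46,0.028],
    [[-0.25,0.037,-0.15],54,0.028],
    [[-0.29,0.043,-0.15],61,0.028],
    [[-0.32,0.048,-0.15],64,0.028],
    [[-0.34,0.051,-0.15],64,0.028],
    [[-0.344,0.051,-0.15],64,0.028],
    [[-0.344,0.051,-0.15],64,0.028],
    [[-0.344,0.051,-0.15],64,0.028],
    [[-0.344,0.051,-0.15],64,0.028],
    [[-0.344,0.051,-0.15],64,0.028],
  ],
)

```text
time_s: 5.65
position: [0.4206, -0.1693, 0.1993]
tool_rot: [[0.997, -0.075, 0.0], [-0.075, -0.997, 0.0], [0.0, -0.0, -1.0]]
ft_force: [0.6, 1.2, -1.9]
grip_width: 0.0327
gripper_force: 50.1
```

Run:
```python
from h import *
w=grab('wrist'); save(w['img'],'w2.png'); o=env.observe(); print(o['time_s'],o['position'],o['tool_rot'].round(3),np.round(o['q'],1),o['grip_width'],o['ft_force'])
```

```text
5.7 [ 0.42051334 -0.16938765  0.19933449] [[ 0.997 -0.075 -0.   ]
 [-0.075 -0.997  0.   ]
 [-0.    -0.    -1.   ]] [-37.   13.8  92.    0.   74.2  57.3] 0.032756427215146745 [-0.63181742  0.61573966 -2.45421192]
```

View pics/w2.png

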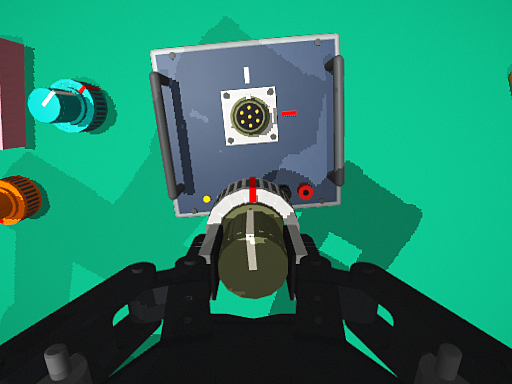

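The wrist view shows the plug held upright at (252,245) with its stripe at (250,252). The connector is at (250,117), its white mark at (247,74) and the red mark at (289,113). Measuring the connector's axis, the box yaw and the plug as held.

Run:
```python
from h import *
w=grab('wrist'); im=w['img'].astype(int); mx,mn=im.max(2),im.min(2)
m=np.zeros((384,512),bool); m[85:150,215:285]=1
P,u,v=pts(w,m)
print('z pct',np.percentile(P[:,2],[5,50,90,99]))
k=P[:,2]>.085
h=cv2.convexHull(np.c_[u,v][k].astype(np.float32)); q=cv2.fitEllipse(h); print('spig',k.sum(),q,ray(w,[q[0]],.0945),cv2.minEnclosingCircle(P[k][:,:2].astype(np.float32)),P[k].mean(0))
f=m&(mn>170); f[:,:]&=True
fu=np.argwhere(f)[:,::-1].astype(np.float32)
Q=ray(w,fu,.064)[:,:2].astype(np.float32); print('flange',cv2.minAreaRect(Q))
def blob(mask,z,n):
    p=np.argwhere(mask)[:,::-1]; Q=ray(w,p,z); c=Q.mean(0); _,_,V=np.linalg.svd(Q[:,:2]-c[:2]); print(n,len(p),c,V[0],np.degrees(np.arctan2(V[0,1],V[0,0]))); return c
a=np.zeros_like(m);a[62:86,238:256]=1; blob(a&(mn>160),.06,'white')
a[:]=0;a[105:120,278:302]=1; blob(a&(im[...,0]>150)&(im[...,1]<70),.06,'red')
# plug in hand
a[:]=0;a[195:300,205:300]=1; P,u,v=pts(w,a)
o=env.observe(); ztop=np.percentile(P[:,2],99); print('ztop',ztop,'tcp',o['position'])
T=P[P[:,2]>ztop-.004]; print('top',T.mean(0),cv2.minEnclosingCircle(T[:,:2].astype(np.float32)))
c=im[v,u]; s=(c.min(1)>120)&(P[:,2]>ztop-.004); S=P[s]; V=np.linalg.svd(S[:,:2]-S[:,:2].mean(0))[2]
print('stripe',s.sum(),S.mean(0),np.degrees(np.arctan2(V[0,1],V[0,0])))
r=(c[:,0]>130)&(c[:,1]<50); print('ringred',r.sum(),P[r].mean(0))
g=(c.min(1)>150)&(P[:,2]<ztop-.03); print('ring top',cv2.minEnclosingCircle(P[g][:,:2].astype(np.float32)),np.median(P[g][:,2]))
# box yaw from handles: top edge points
a[:]=0;a[30:220,140:360]=1; P,u,v=pts(w,a); k=(P[:,2]>.052)&(P[:,2]<.068); print('box',cv2.minAreaRect(P[k][:,:2].astype(np.float32)))
k=P[:,2]>.085; 
for n,s in (('L',u<200),('R',u>320)):
    H=P[k&s]; V=np.linalg.svd(H[:,:2]-H[:,:2].mean(0))[2]; print(n,len(H),H.mean(0),np.degrees(np.arctan2(V[0,1],V[0,0])))
```

```text
z pct [0.05930478 0.06345253 0.09424365 0.09559588]
spig 937 ((248.90829467773438, 114.25188446044922), (33.153076171875, 38.90229034423828), 169.97982788085938) [[ 0.48999728 -0.17216004  0.0945    ]] ((0.4904795289039612, -0.17224150896072388), 0.01666446588933468) [ 0.48910505 -0.17215134  0.09394509]
flange ((0.48829641938209534, -0.17213183641433716), (0.051602333784103394, 0.05142378807067871), 0.5742502212524414)
white 78 [ 0.52646065 -0.17189521  0.06      ] [-0.99999045  0.00436931] 179.7496561125595
red 64 [ 0.48852009 -0.21053024  0.06      ] [ 0.00331094 -0.99999452] -89.8102969556751
ztop 0.26652169259945785 tcp [ 0.42048129 -0.16953769  0.19934419]
top [ 0.43936667 -0.16880263  0.27002722] ((0.4386364221572876, -0.17113369703292847), 0.015092779882252216)
stripe 0 [nan nan nan] 0.0
ringred 46 [ 0.43922735 -0.17232879  0.17591703]
ring top ((0.41350317001342773, -0.15482892096042633), 0.04462054744362831) 0.18611565570940444
box ((0.473560094833374, -0.17229314148426056), (0.17047441005706787, 0.17967656254768372), 0.40856945514678955)
L 1313 [ 0.4791835  -0.09547183  0.0927901 ] -179.52724413128416
R 1364 [ 0.47961128 -0.24929564  0.09290594] -179.31085531368572<stdin>:19: RuntimeWarning: Mean of empty slice.
  ret = um.true_divide(
<stdin>:20: RuntimeWarning: Mean of empty slice.
```

Run:
```python
from h import *
w=grab('wrist'); im=w['img'].astype(int); o=env.observe(); t=o['position']
a=np.zeros((384,512),bool);a[190:305,200:305]=1; P,u,v=pts(w,a); c=im[v,u]
k=(np.hypot(*(P[:,:2]-t[:2]).T)<.021)&(P[:,2]>.21)&(P[:,2]<.24)
ol=(c[:,1]-c[:,2]>12)
zt=np.median(P[k&ol&(v>255)][:,2]); print('ztop',zt, 'expected',t[2]+.0274)
K=k&(np.abs(P[:,2]-zt)<.003); h=cv2.convexHull(np.c_[u,v][K].astype(np.float32)); q=cv2.fitEllipse(h); print(K.sum(),q,ray(w,[q[0]],zt),t,cv2.minEnclosingCircle(P[K][:,:2].astype(np.float32)))
s=K&(c.min(1)>100); S=ray(w,np.c_[u,v][s],zt); V=np.linalg.svd(S[:,:2]-S[:,:2].mean(0))[2]; print('stripe',s.sum(),S.mean(0),np.degrees(np.arctan2(V[0,1],V[0,0])))
zr=zt-.04
r=(c[:,0]>110)&(c[:,1]<50)&(v<210); R=ray(w,np.c_[u,v][r&(v>=190)],zr); print('red z',P[r][:,2].mean(),R.mean(0))
save(cv2.resize(im[170:310,180:325].astype(np.uint8),(621,600),interpolation=cv2.INTER_CUBIC),'w2c.png')
```

```text
ztop 0.22625838399375936 expected 0.22671180725372594
3814 ((250.12440490722656, 264.5351867675781), (66.67713165283203, 92.50537872314453), 91.17597961425781) [[ 0.42253414 -0.16916722  0.22625838]] [ 0.42044435 -0.1696422   0.19931181] ((0.4223453998565674, -0.1700672060251236), 0.02014385350048542)
stripe 313 [ 0.42982592 -0.17003545  0.22625838] -178.712823451572
red z 0.13906081659599825 [ 0.44347685 -0.18260767  0.18625838]
```

View pics/w2c.png

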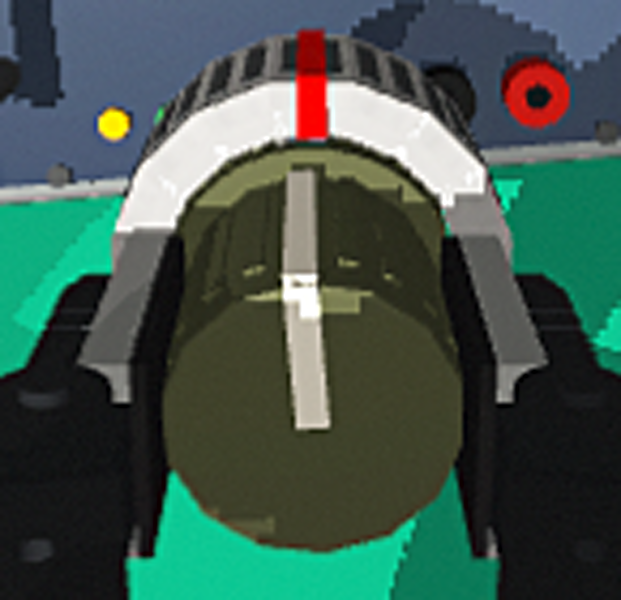

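Run:
```python
from h import *
w=grab('wrist'); t=env.observe()['position']; print(t)
print(ray(w,[(252.8,269.9),(252.8,298.1),(218.3,261),(288,261)],.2265))
```

```text
[ 0.42042856 -0.16971906  0.19932981]
[[ 0.41975502 -0.1703102   0.2265    ]
 [ 0.40443877 -0.16915129  0.2265    ]
 [ 0.42554018 -0.15485238  0.2265    ]
 [ 0.42310911 -0.18678472  0.2265    ]]
```

>>> drive_tool(
  series=[
    [[0.02,-0.001,0],0,0.028],
    [[0.05,-0.002,0],0,0.028],
    [[0.065,-0.003,0.01],0,0.028],
    [[0.0683,-0.003,0.03],0,0.028],
    [[0.0683,-0.003,0.05],0,0.028],
    [[0.0683,-0.003,0.062],0,0.028],
    [[0.0683,-0.003,0.066],0,0.028],
    [[0.0683,-0.003,0.066],0,0.028],
    [[0.0683,-0.003,0.066],0,0.028],
    [[0.0683,-0.003,0.068],0,0.028],
    [[0.0683,-0.003,0.07],0,0.028],
    [[0.0683,-0.003,0.072],0,0.028],
    [[0.0683,-0.003,0.073],0,0.028],
    [[0.0683,-0.003,0.074],0,0.028],
    [[0.0683,-0.003,0.074],0,0.028],
  ],
)

```text
time_s: 7.35
position: [0.4886, -0.1721, 0.1252]
tool_rot: [[0.997, -0.076, -0.0], [-0.076, -0.997, 0.0], [-0.0, -0.0, -1.0]]
ft_force: [-0.3, -1.1, -2.4]
grip_width: 0.033
gripper_force: 50.2
```

No contact force, so the plug has probably entered the spigot. Continuing gently.

>>> drive_tool(
  series=[
    [[0,0,0.001],0,0.028],
    [[0,0,0.002],0,0.028],
    [[0,0,0.003],0,0.028],
    [[0,0,0.004],0,0.028],
    [[0,0,0.005],0,0.028],
    [[0,0,0.005],0,0.028],
  ],
)

```text
time_s: 7.95
position: [0.4886, -0.1722, 0.1202]
tool_rot: [[0.997, -0.076, -0.0], [-0.076, -0.997, 0.0], [-0.0, -0.0, -1.0]]
ft_force: [-0.0, 0.3, -2.1]
grip_width: 0.0326
gripper_force: 50.2
```

>>> drive_tool(
  series=[
    [[0,0,0.0015],0,0.028],
    [[0,0,0.003],0,0.028],
    [[0,0,0.0045],0,0.028],
    [[0,0,0.006],0,0.028],
    [[0,0,0.0075],0,0.028],
    [[0,0,0.009],0,0.028],
    [[0,0,0.01],0,0.028],
    [[0,0,0.0105],0,0.028],
    [[0,0,0.0105],0,0.028],
  ],
)

```text
time_s: 8.85
position: [0.4886, -0.1721, 0.1098]
tool_rot: [[0.997, -0.076, -0.0], [-0.076, -0.997, 0.0], [-0.0, -0.0, -1.0]]
ft_force: [0.6, -0.1, -2.4]
grip_width: 0.0325
gripper_force: 50.2
```

>>> drive_tool(
  series=[
    [[0,0,0.0005],0,0.028],
    [[0,0,0.001],0,0.028],
    [[0,0,0.0013],0,0.028],
    [[0,0,0.0016],0,0.028],
    [[0,0,0.0016],0,0.028],
  ],
)

```text
time_s: 9.35
position: [0.4887, -0.1722, 0.1083]
tool_rot: [[0.997, -0.076, 0.0], [-0.076, -0.997, -0.0], [0.0, 0.0, -1.0]]
ft_force: [0.1, 0.4, -1.7]
grip_width: 0.0329
gripper_force: 50.2
```

>>> drive_tool(
  series=[
    [[0,0,0],0,0.066],
    [[0,0,0],0,0.066],
    [[0,0,0],0,0.066],
    [[0,0,0],0,0.066],
    [[0,0,0],0,0.066],
    [[0,0,-0.02],0,0.066],
    [[0,0,-0.05],0,0.066],
    [[-0.03,0,-0.08],-8,0.066],
    [[-0.06,0,-0.09],-16,0.066],
    [[-0.06,0,-0.09],-16,0.066],
    [[-0.06,0,-0.09],-16,0.066],
    [[-0.06,0,-0.09],-16,0.066],
  ],
)

```text
time_s: 10.55
position: [0.4293, -0.1677, 0.1978]
tool_rot: [[0.98, 0.201, -0.0], [0.201, -0.98, 0.0], [-0.0, -0.0, -1.0]]
ft_force: [0.8, -0.1, -0.0]
grip_width: 0.0658
gripper_force: 0.0
```

Run:
```python
from h import *
w=grab('wrist'); im=w['img'].astype(int); o=env.observe(); print(o['time_s'],o['position'],np.round(o['q'],1),o['grip_width'])
save(w['img'],'w3.png')
P,u,v=pts(w,np.ones((384,512),bool)); c=im[v,u]
k=(np.hypot(P[:,0]-.4884,P[:,1]+.1721)<.025)&(P[:,2]>.11)
z=np.percentile(P[k][:,2],90); print('top z (want .1355)',z)
K=k&(np.abs(P[:,2]-z)<.004); print(cv2.minEnclosingCircle(P[K][:,:2].astype(np.float32)),K.sum())
s=K&(c.min(1)>110);S=P[s];V=np.linalg.svd(S[:,:2]-S[:,:2].mean(0))[2];print('stripe',s.sum(),S.mean(0),np.degrees(np.arctan2(V[0,1],V[0,0])))
```

```text
10.6 [ 0.42930685 -0.16769606  0.19767485] [-36.1  14.7  91.1   0.   74.3  42.3] 0.06566504286910455
top z (want .1355) 0.13589153421433187
((0.4885265529155731, -0.1725258082151413), 0.01704765297472477) 1684
stripe 147 [ 0.49653637 -0.17253394  0.13543924] 179.1392725210369
```

View pics/w3.png

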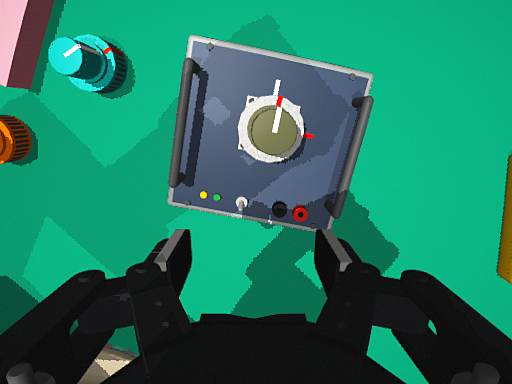

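The plug is home: its top is at 0.1355–0.136 and its stripe at (277,115) is lined up with the white mark, with the ring still open. Now the ring: align above it, descend and close.

>>> drive_tool(
  series=[
    [[0.03,0.008,0],-8,0.066],
    [[0.0571,0.0165,0],-16,0.066],
    [[0.0571,0.0165,0],-24,0.066],
    [[0.0571,0.0165,0],-30,0.066],
    [[0.0571,0.0165,0.01],-30,0.066],
    [[0.0571,0.0165,0.04],-30,0.066],
    [[0.0571,0.0165,0.07],-30,0.066],
    [[0.0571,0.0165,0.095],-30,0.066],
    [[0.0571,0.0165,0.112],-30,0.066],
    [[0.0571,0.0165,0.122],-30,0.066],
    [[0.0571,0.0165,0.1285],-30,0.066],
    [[0.0571,0.0165,0.1285],-30,0.066],
    [[0.0571,0.0165,0.1285],-30,0.066],
  ],
)

```text
time_s: 11.9
position: [0.4884, -0.1724, 0.0702]
tool_rot: [[0.748, 0.664, 0.001], [0.664, -0.748, -0.001], [0.0, 0.001, -1.0]]
ft_force: [1.2, -0.0, 0.9]
grip_width: 0.0661
gripper_force: 0.0
```

>>> drive_tool(
  series=[
    [[0,0,0.0005],0,0.05],
    [[0,0,0.0005],0,0.05],
    [[0,0,0.0005],0,0.05],
    [[0,0,0.0005],0,0.05],
    [[0,0,0.0005],0,0.05],
    [[0,0,0.0005],0,0.05],
  ],
  newtons=40,
)

```text
time_s: 12.5
position: [0.4881, -0.1721, 0.0704]
tool_rot: [[0.747, 0.664, 0.001], [0.664, -0.747, -0.0], [0.0, 0.001, -1.0]]
ft_force: [-2.1, 1.7, 7.6]
grip_width: 0.0548
gripper_force: 41.2
```

>>> drive_tool(
  series=[
    [[0,0,0],6,0.05],
    [[0,0,0],13,0.05],
    [[0,0,0],20,0.05],
    [[0,0,0],27,0.05],
    [[0,0,0],34,0.05],
    [[0,0,0],41,0.05],
    [[0,0,0],48,0.05],
    [[0,0,0],55,0.05],
    [[0,0,0],62,0.05],
    [[0,0,0],69,0.05],
    [[0,0,0],75,0.05],
    [[0,0,0],80,0.05],
    [[0,0,0],84,0.05],
    [[0,0,0],87,0.05],
    [[0,0,0],89,0.05],
    [[0,0,0],89,0.05],
  ],
)

```text
time_s: 14.1
position: [0.4882, -0.1727, 0.0704]
tool_rot: [[0.677, -0.736, 0.001], [-0.736, -0.677, -0.001], [0.002, 0.0, -1.0]]
ft_force: [-2.2, -0.5, 5.1]
grip_width: 0.0551
gripper_force: 41.2
```

Run:
```python
from h import *
o=env.observe(); print(o['wrist_torque'],np.round(o['q'],1))
w=grab('wrist'); im=w['img'].astype(int); P,u,v=pts(w,np.ones((384,512),bool)); c=im[v,u]
d=P[:,:2]-[.4884,-.1723]; r=np.hypot(*d.T)
k=(c[:,0]>130)&(c[:,1]<60)&(r>.02)&(r<.045); 
for n,q in (('ring',k&(P[:,2]>.08)),('mark',k&(P[:,2]<.07))):
    print(n,q.sum(),P[q].mean(0) if q.any() else '',np.degrees(np.arctan2(*d[q].mean(0)[::-1])) if q.any() else '')
```

```text
[-0.04190874  0.43640978 -0.02932624] [-32.6  28.9  92.8  -0.   58.1 104.9]
ring 192 [ 0.48827828 -0.19839905  0.09401384] -90.26720774147682
mark 194 [ 0.48887252 -0.20975717  0.06109072] -89.27725670869312
```

The ring's stripe is at -90°, in line with the red mark. Release and retreat.

>>> drive_tool(
  series=[
    [[0,0,0],0,0.068],
    [[0,0,0],0,0.068],
    [[0,0,0],0,0.068],
    [[0,0,0],0,0.068],
    [[0,0,-0.01],0,0.068],
    [[0,0,-0.04],0,0.068],
    [[0,0,-0.08],0,0.068],
    [[0,0,-0.12],0,0.068],
    [[-0.05,0.05,-0.14],0,0.068],
    [[-0.05,0.05,-0.14],0,0.068],
    [[-0.05,0.05,-0.14],0,0.068],
    [[-0.05,0.05,-0.14],0,0.068],
  ],
)

```text
time_s: 15.35
position: [0.4176, -0.1695, 0.21]
tool_rot: [[0.677, -0.736, 0.001], [-0.736, -0.677, -0.001], [0.002, -0.0, -1.0]]
ft_force: [-0.2, -0.2, 0.4]
grip_width: 0.0683
gripper_force: 0.0
```

Run:
```python
from h import *
for n in ('wrist','top'):
    w=grab(n); im=w['img'].astype(int); P,u,v=pts(w,np.ones((384,512),bool)); c=im[v,u]
    d=P[:,:2]-[.4884,-.1723]; r=np.hypot(*d.T)
    k=(c[:,0]>130)&(c[:,1]<60)&(r>.018)&(r<.045)&(P[:,2]>.08)&(P[:,2]<.105)
    print(n,k.sum(),np.degrees(np.arctan2(*d[k].mean(0)[::-1])) if k.any() else '')
    t=(r<.02)&(P[:,2]>.11)&(P[:,2]<.15); print('top',np.percentile(P[t][:,2],[10,50,90]),P[t].mean(0)[:2])
    s=t&(c.min(1)>110)&(P[:,2]>.13)
    if s.any(): print('stripe',s.sum(),np.degrees(np.arctan2(*d[s].mean(0)[::-1])))
o=env.observe(); print(o['time_s'],o['position'],o['ft_force'],o['gripper_force'])
```

```text
wrist 44 -90.70029280000806
top [0.13114516 0.13489354 0.13589739] [ 0.48864159 -0.1746249 ]
stripe 1067 10.901096795755196
top 0 
top [0.1277294  0.13460027 0.13649476] [ 0.48908246 -0.16903754]
stripe 30 -4.631370100651989
15.45 [ 0.41798837 -0.16946507  0.20919607] [ 0.40901487  0.14970551 -0.60083903] 0.0
```

```bash
python3 -c "
from rig import env
print(env.close_job())"
```

```text
the job is handed in; nothing more can be done
None
```

I handed the job in at about 15.5 s of the 53 s allowed; the verdict was not shown. By my last measurements the plug is fully home with its key lined up, the ring's stripe is at the red mark (about -90°), the arm is clear, and I did not touch the dust cap, spool or screwdriver.

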